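Click the tablet dispenser round to today's compartment

ROBOT

A 6-joint arm with a two-finger parallel gripper is mounted at the origin on the work surface. World frame = base frame: x ahead of the robot, y to its left, z up, the work surface at z = 0. Lengths are in m, angles in rad, forces in N, time in s.
With the tool pointing down it reaches from about 0.325 to 0.875 m from the base axis. Payload 4.4 kg.
Tool frame: the origin (TCP) lies midway between the tips of the shut fingers; the grasp point (between the pads) lies 19 mm behind it; z points along the fingers, y is the line along which they close (so a half turn about z gives the same grasp; the last joint's range is limited). The gripper opens to 85 mm and grips with 20 to 120 N. Pads are 22 mm wide; open, the fingers measure 114 mm over their backs; the gripper's body (76 mm by 85 mm) begins 54 mm behind the grasp point. The pads swing forward as they close: fully open they stand 13 mm farther back than shut.
Start: joints at [-1.415, 0.207, 1.542, -0, 1.393, -0.15], TCP at [0.174, -0.548, 0.231] pointing down, gripper open.
Joint ranges: [-2.73, 2.73], [-0.86, 2.22], [0.23, 2.46], [-1.11, 4.25], [0.08, 2.63], [-2.82, 2.82]. Speed limits (rad/s): [2.79, 2.79, 3.14, 3.14, 3.14, 3.14].

INTERFACE

Orientations are given as a rotation vector (axis times angle).
In Python, from rig import r, eyes, job gives the robot as it stands.
- The arm moves only by the tool jog_arm, never from a script. Its argument "motion" is a list of rows, each a list of 5 numbers: the shift along the world's x, y, z in units of 0.15 m (1.0 is 0.15 m), then the turn about the world's z in units of 360 degrees (1.0 is 360 degrees), then the gripper command: -1 is shut, 1 is fully open, values between are in proportion. In form: [[dx, dy, dz, twist, fingers], ...]. A call has 1 to 10 rows; each row is the pose to reach, as a shift and turn from the pose commanded when the call began, turning the shorter way round; what a row does not reach only later rows make up. A row lasts 1/12 s, in which the tool goes at most 41.7 mm and 7.16 degrees, less where a joint would pass 70% of its speed; a pose out of reach is approached as far as the arm can. A call with a number of a shift or a turn outside -1 to 1 is refused whole. A call with a gripper value outside its range is refused whole. The fingers move at their own pace and stop on an object; "grip_force" is the grip in N (left out, the last holds). Time passes only in rows, so rows that repeat a pose let the fingers close. It gives the time, the measured TCP pose, the force, the opening and the grip force at its end, in the units of the state.
- r.sense(): the state, without advancing time (a new reading comes with each control period).
- eyes.snapshot(name): name is "side" or "top"; returns a dict with "image" (384x512x3 uint8, red, green, blue), "fx", "fy", "cx", "cy" (pixels), "R" (3x3) and "t" (3): a world point X has camera coordinates R X + t. Camera axes: x right, y down, z forward; pixel columns grow to the right and rows downward; lengths in m; the calibration is good to about 2 mm. A picture is of the moment at which its call begins. There is no depth.
- job.hand_in(): hands the job in; it is judged then, once.
Trained networks look in a picture, given as the dict that the camera call returned (one of the last four; its "shot" number tells which), for a name from the list of things; names that differ only in an ending like _2 or _b are one class to them, and where a whole thing is asked for, a point or a joint stands for the part that bears it (a point fixed in the world has none). Each returns a list of dicts, best first, with "p" (0 to 1); they miss things now and then, are a little off and sometimes report something else, mostly with a low value. They report only what shows in the picture. A call takes as long as a camera call.
- eyes.recognise(thing, picture): "box" ([left, top, right, bottom] in pixels, round what is visible of it).
- eyes.tip_of(thing, picture): "point" ([row, column] in pixels: a listed point, or the origin of a listed thing).
The state is a dict: "clock": time; "joints": joint angles; "joint_velocities": joint speeds; "joint_efforts": joint torques, N m; "eef_pos": TCP position; "tool_rot": TCP orientation; "contact_force": force on the tool from outside, world axes, zero at the start; "moment": the same for the moment, N m; "opening": finger opening in m; "gripper_force": force on a finger pad.
Only numpy, scipy, OpenCV 4.12 (cv2) and the standard library are available. Lean on these libraries where they do the work, as an engineer would, in place of code of your own. Each camera call takes 0.05 s, during which the arm holds its last target. There are 200 camera calls.

TASK

On the bathroom counter stands a round tablet dispenser with a click wheel. With a fingertip, push the wheel's edge lobes clockwise (seen from above), gently and without gripping, click by click, until the compartment with the blue lid stands exactly at the orange spout; do not let it click on past the spout. Leave the soap pump, tumbler and soap bar standing where they are.

Things in the scene. Friction and masses are not known exactly. Their poses are not given: they have to be found in the camera images.
- dispenser: The dispenser's fixed white round housing, 120 mm in diameter and 34 mm high, stuck to the counter. Origin: centre of its underside, on the wheel's vertical axis. Its -x axis points to the orange spout, a low open chute 24 mm high and 36 mm wide that reaches 113 mm out from the axis.
- wheel (a joint): Turn of the grey wheel about its vertical axis, rad; grows clockwise seen from above. 0 = blue lid at the spout, negative = still to go; one click = 0.785, eight a turn; starts two to four clicks short. Push a lobe (up to about 4 N) some 40 degrees: it clicks and runs on to rest, within 0.1 rad. Let go sooner, or up to 30 degrees past a rest, it springs back to that rest. A ratchet: it cannot turn back.
- hub (a point): Centre of the wheel's top, on its axis, 54 mm above the counter (lids and flat hub cap rise 5 mm more). The wheel is a grey disc 124 mm in diameter and 18 mm thick with eight edge lobes, 45 degrees apart.
- lobe (a point): Centre of the lobe next clockwise (seen from above) of the blue lid, 75 mm from the axis, 46 mm above the counter. All lobes: 38 to 54 mm above the counter, out to 92 mm from the axis, 12 mm wide, about 50 mm free between them, nothing below them but the spout. A lobe stands half-way between lids: at rest, 22.5 degrees either side of the spout and every 45 degrees on.
- blue_lid (a point): Centre of the top of the round blue lid (29 mm in diameter; the other seven lids are white), 43 mm from the wheel's axis, turning with the wheel, 57.5 mm above the counter.
- spout (a point): Point on the middle of the orange spout, 100 mm from the wheel's axis, 24 mm above the counter; fixed.
- soap_pump: Loose square light-wood soap pump, 66 x 66 mm, 157 mm high with its steel head; origin at the centre of its underside. To be left alone.
- tumbler: Loose blue ceramic tumbler, 72 mm in diameter, 95 mm high; origin at the centre of its underside. To be left alone.
- soap_bar: Loose pale green bar of soap, 55 x 85 x 26 mm; origin at the centre of its underside. To be left alone.

How it is judged:
By the outcome, as a careful person would: the job done as asked, in the order asked, and still so for the second after the job is handed in, with the robot touching nothing.
It also fails if it takes over 72 s, if anything falls off the work surface, if the arm or the gripper's body presses on something with over 40 N, if the wrist force passes 120 N, or if a joint passes its speed limit or range.

## Working session

There is one attempt and no reset: what is moved stays moved. The work goes in short steps, Python scripts to look and compute and a tool call to move; the robot and the scene stay as the last step left them, time stands still between calls to the robot, and variables do not carry over. Pictures are saved under pics/ and viewed, at most 10 in all, crops included, and the job is handed in when it is done.

Besides the shell and the picture viewer there is one more tool, called after "Request:" in YAML: its name, and indented under it one key for each argument. jog_arm: Moves the arm, as the interface text tells. Its arguments: {"type":"object","properties":{"motion":{"type":"array","items":{"type":"array","items":{"type":"number","minimum":-1,"maximum":1}}},"grip_force":{"type":"number"}},"required":["motion"]}

```bash
mkdir -p pics
cat > h.py <<'E'
import numpy as np, cv2
from rig import r, eyes, job
def ray(p,row,col,z):
    R=np.array(p["R"]);t=np.array(p["t"])
    d=R.T@np.array([(col-p["cx"])/p["fx"],(row-p["cy"])/p["fy"],1.]);c=-R.T@t
    return c+d*(z-c[2])/d[2]
def look(name,save=None,things=(("hub",.054),("blue_lid",.0575),("spout",.024),("lobe",.046))):
    p=eyes.snapshot(name)
    if save: cv2.imwrite("pics/"+save,cv2.cvtColor(p["image"],cv2.COLOR_RGB2BGR))
    for n,z in things:
        o=eyes.tip_of(n,p)
        for q in o[:1]: print(name,n,np.round(q["p"],2),np.round(q["point"]),np.round(ray(p,*q["point"],z),4))
    return p
def project(p,X):
    c=np.array(p["R"])@np.array(X)+np.array(p["t"]); return c[1]/c[2]*p["fy"]+p["cy"],c[0]/c[2]*p["fx"]+p["cx"]
E
python3 - <<'E'
from h import *
al=(("hub",.054),("blue_lid",.0575),("spout",.024),("lobe",.046),("dispenser",0),("soap_pump",0),("tumbler",0),("soap_bar",0))
look("top","t1.png",al);look("side","s1.png",al)
print(r.sense()["clock"],r.sense()["contact_force"])
E
```

```text
top hub 0.93 [212. 286.] [ 0.5618 -0.08    0.054 ]
top blue_lid 0.61 [197. 299.] [ 0.5955 -0.1089  0.0575]
top spout 0.74 [247. 262.] [ 0.4765 -0.0243  0.024 ]
top lobe 0.73 [197. 313.] [ 0.5967 -0.1432  0.046 ]
top dispenser 0.92 [214. 286.] [ 0.5584 -0.083   0.    ]
top soap_pump 0.69 [228. 379.] [ 0.5276 -0.3131  0.    ]
top tumbler 0.75 [175. 203.] [0.6488 0.123  0.    ]
top soap_bar 0.94 [124. 270.] [ 0.7814 -0.0396  0.    ]
side hub 0.63 [190. 297.] [ 0.5531 -0.075   0.054 ]
side blue_lid 0.95 [176. 289.] [ 0.5875 -0.0992  0.0575]
side spout 0.9 [228. 317.] [ 0.4774 -0.0281  0.024 ]
side lobe 0.6 [167. 292.] [ 0.5983 -0.1374  0.046 ]
side dispenser 0.87 [208. 293.] [ 0.5523 -0.0663  0.    ]
side soap_pump 0.84 [152. 346.] [ 0.5263 -0.3012  0.    ]
side tumbler 0.76 [245. 208.] [ 0.6532  0.1193 -0.    ]
side soap_bar 0.61 [174. 203.] [ 0.7876 -0.0368  0.    ]
0.9 [-0.10979975  0.57086427  0.14541179]
```

View pics/t1.png

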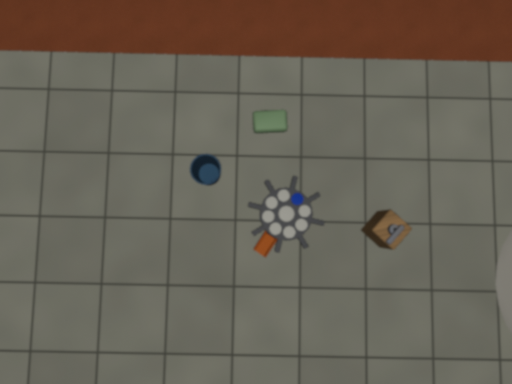

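View pics/s1.png

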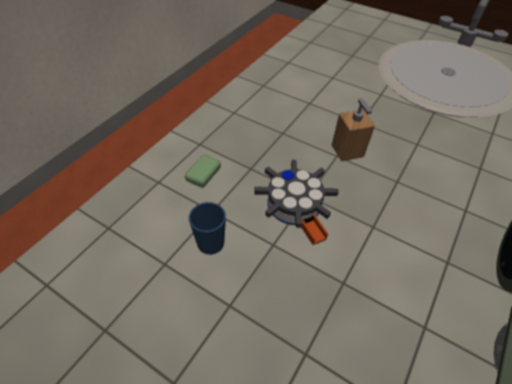

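The top view shows the dispenser hub at about (row 212, col 286), the blue lid up-right of it at (198, 298) and the spout opposite at (245, 265). That puts the wheel about four clicks short. The tumbler (170, 206), the soap bar (121, 270) and the pump (229, 390) are all clear of the near side of the wheel. The side view agrees. I'll refine the hub position from the lid pixels.

```bash
cat >> h.py <<'E'
def wheel(name="top",H0=(.5585,-.079),save=None):
    p=eyes.snapshot(name); im=p["image"].astype(int); R,G,B=im[...,0],im[...,1],im[...,2]
    if save: cv2.imwrite("pics/"+save,cv2.resize(cv2.cvtColor(p["image"],cv2.COLOR_RGB2BGR)[130:290,190:400],None,fx=3,fy=3,interpolation=cv2.INTER_CUBIC))
    rr,cc=project(p,(*H0,.0575)); yy,xx=np.mgrid[:384,:512]; rad=38 if name=="top" else 60
    near=np.hypot(yy-rr,xx-cc)<rad
    blue=near&(B>R+50)&(B>G+50); wh=near&(im.min(2)>150); org=near&(R>B+70)&(R>G+50)
    cen=lambda m:(yy[m].mean(),xx[m].mean())
    P={}
    for k,m,z in(("blue",blue,.0575),("lids",blue|wh,.0585),("org",org,.02)):
        if m.any(): P[k]=ray(p,*cen(m),z)[:2]; print(name,k,m.sum(),np.round(P[k],4))
    for k in("blue","org"):
        if k in P: d=P[k]-np.array(H0); print(k,"angle",np.round(np.degrees(np.arctan2(d[1],d[0])),1),"r",np.round(np.hypot(*d),4))
E
python3 - <<'E'
from h import *
wheel("top",save="t2.png");wheel("side")
s=r.sense();print(s["eef_pos"],s["tool_rot"],s["opening"],s["clock"])
from scipy.spatial.transform import Rotation as Q
print(Q.from_rotvec(s["tool_rot"]).as_matrix().round(3))
E
```

```text
top blue 106 [ 0.5924 -0.1038]
top lids 106 [ 0.5923 -0.1037]
top org 132 [ 0.4939 -0.0382]
blue angle -36.2 r 0.042
org angle 147.7 r 0.0764
side blue 96 [ 0.5914 -0.1   ]
side lids 748 [ 0.5563 -0.0742]
side org 328 [ 0.4799 -0.0256]
blue angle -32.6 r 0.039
org angle 145.8 r 0.095
[ 0.17362415 -0.54817388  0.23128911] [ 3.10469037e+00  4.79963707e-01 -3.41126050e-05] 0.0854144436666397 1.0
[[ 0.953  0.302 -0.   ]
 [ 0.302 -0.953 -0.   ]
 [-0.     0.    -1.   ]]
```

Request:
jog_arm:
  motion:
    - [0.2, 0.2, 0, 0.01, -1]
    - [0.4, 0.4, 0, 0.02, -1]
    - [0.6, 0.6, 0, 0.03, -1]
    - [0.8, 0.8, 0, 0.04, -1]
    - [1, 1, 0, 0.04, -1]
    - [1, 1, 0, 0.04, -1]
    - [1, 1, 0, 0.04, -1]
  grip_force: 20

```text
clock: 1.58
eef_pos: [0.3252, -0.3964, 0.2314]
tool_rot: [3.018, 0.872, 0.0]
contact_force: [0.0, -0.8, 0.2]
opening: 0.0007
gripper_force: 0.0
```

Request:
jog_arm:
  motion:
    - [0.2, 0.2, 0, 0, -1]
    - [0.4, 0.4, 0, 0, -1]
    - [0.6, 0.6, 0, 0, -1]
    - [0.8, 0.8, 0, 0, -1]
    - [1, 1, 0, 0, -1]
    - [1, 1, 0, 0, -1]
    - [1, 1, 0, 0, -1]

```text
clock: 2.17
eef_pos: [0.4746, -0.2478, 0.2313]
tool_rot: [3.018, 0.87, -0.001]
contact_force: [-0.2, -0.7, 0.1]
opening: 0.0
gripper_force: 0.0
```

Request:
jog_arm:
  motion:
    - [0.09, 0.23, -0.1, 0, -1]
    - [0.18, 0.46, -0.3, 0, -1]
    - [0.27, 0.7, -0.5, 0, -1]
    - [0.27, 0.7, -0.7, 0, -1]
    - [0.27, 0.7, -0.87, 0, -1]
    - [0.27, 0.7, -0.87, 0, -1]
    - [0.27, 0.7, -0.87, 0, -1]

```text
clock: 2.75
eef_pos: [0.5123, -0.1446, 0.0995]
tool_rot: [-3.019, -0.861, 0.006]
contact_force: [1.2, -0.9, 0.0]
opening: 0.0002
gripper_force: 0.0
```

Run:
```python
from h import *
p=eyes.snapshot("side"); cv2.imwrite("pics/s2.png",cv2.resize(cv2.cvtColor(p["image"],cv2.COLOR_RGB2BGR)[100:270,200:420],None,fx=3,fy=3))
s=r.sense();X=s["eef_pos"];print(X,project(p,X),project(p,(X[0],X[1],.046)))
```

```text
[ 0.51412391 -0.14536078  0.10152018] (np.float64(162.2102303587606), np.float64(331.4262957049905)) (np.float64(179.6721215368024), np.float64(326.86803502999277))
```

View pics/s2.png

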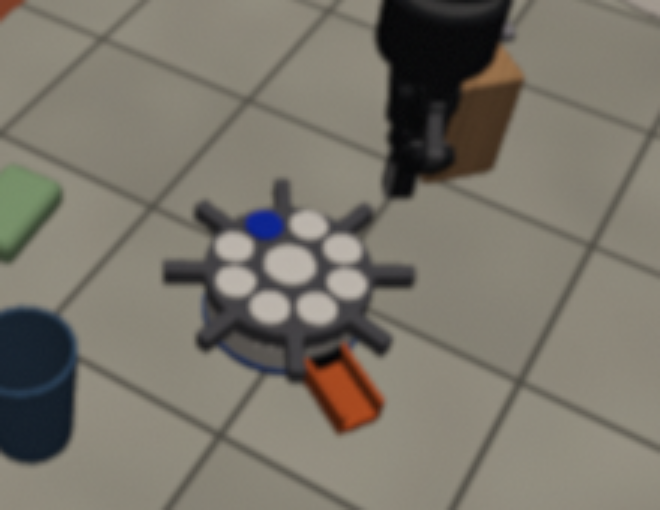

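The fingertip projects to crop (381, 239) at lobe height. That is the middle of the gap between the lobes at (360, 217) and (410, 275), so I'm descending there.

Request:
jog_arm:
  motion:
    - [0, 0, -0.1, 0, -1]
    - [0, 0, -0.2, 0, -1]
    - [0, 0, -0.3, 0, -1]
    - [0, 0, -0.36, 0, -1]
    - [0, 0, -0.42, 0, -1]
    - [0, 0, -0.42, 0, -1]

```text
clock: 3.3
eef_pos: [0.514, -0.144, 0.0376]
tool_rot: [-3.021, -0.863, 0.0]
contact_force: [-0.5, -0.3, 0.7]
opening: 0.0001
gripper_force: 0.0
```

Run:
```python
from h import *
s=r.sense();X=s["eef_pos"];print(X,s["contact_force"])
H=np.array([.5575,-.077]);d=X[:2]-H;print(np.degrees(np.arctan2(d[1],d[0])),np.hypot(*d))
for a in range(-123,-181,-5):
    q=H+.08*np.array([np.cos(np.radians(a)),np.sin(np.radians(a))]); print(a,np.round(q,4),np.round((q-X[:2])/.15,3))
```

```text
[ 0.51395039 -0.14401674  0.03761535] [-0.49424111 -0.31759621  0.67175237]
-123.01709167028724 0.07992378905308802
-123 [ 0.5139 -0.1441] [-0.    -0.001]
-128 [ 0.5082 -0.14  ] [-0.038  0.027]
-133 [ 0.5029 -0.1355] [-0.073  0.057]
-138 [ 0.498  -0.1305] [-0.106  0.09 ]
-143 [ 0.4936 -0.1251] [-0.136  0.126]
-148 [ 0.4897 -0.1194] [-0.162  0.164]
-153 [ 0.4862 -0.1133] [-0.185  0.205]
-158 [ 0.4833 -0.107 ] [-0.204  0.247]
-163 [ 0.481  -0.1004] [-0.22   0.291]
-168 [ 0.4792 -0.0936] [-0.231  0.336]
-173 [ 0.4781 -0.0867] [-0.239  0.382]
-178 [ 0.4775 -0.0798] [-0.243  0.428]
```

Request:
jog_arm:
  motion:
    - [-0.02, 0.014, 0, 0, -1]
    - [-0.038, 0.027, 0, 0, -1]
    - [-0.056, 0.042, 0, 0, -1]
    - [-0.073, 0.057, 0, 0, -1]
    - [-0.09, 0.073, 0, 0, -1]
    - [-0.106, 0.09, 0, 0, -1]
    - [-0.121, 0.108, 0, 0, -1]
    - [-0.136, 0.126, 0, 0, -1]
    - [-0.149, 0.145, 0, 0, -1]
    - [-0.162, 0.164, 0, 0, -1]

```text
clock: 4.13
eef_pos: [0.4901, -0.1185, 0.038]
tool_rot: [3.019, 0.865, 0.001]
contact_force: [1.4, -1.9, -0.3]
opening: 0.0
gripper_force: 0.9
```

Run:
```python
from h import *
wheel("side",(.5575,-.077))
```

```text
side blue 97 [ 0.5828 -0.1089]
side lids 854 [ 0.5553 -0.074 ]
side org 322 [ 0.4794 -0.0236]
blue angle -51.5 r 0.0407
org angle 145.6 r 0.0946
```

Request:
jog_arm:
  motion:
    - [-0.012, 0.02, 0, 0, -1]
    - [-0.023, 0.041, 0, 0, -1]
    - [-0.033, 0.062, 0, 0, -1]
    - [-0.042, 0.083, 0, 0, -1]
    - [-0.05, 0.105, 0, 0, -1]
    - [-0.058, 0.127, 0, 0, -1]
    - [-0.064, 0.15, 0, 0, -1]
    - [-0.069, 0.172, 0, 0, -1]
    - [-0.073, 0.195, 0, 0, -1]

```text
clock: 4.93
eef_pos: [0.4778, -0.0883, 0.0373]
tool_rot: [-3.019, -0.865, 0.003]
contact_force: [0.3, -0.9, -0.3]
opening: -0.0
gripper_force: 0.0
```

Run:
```python
from h import *
wheel("side",(.5575,-.077))
```

```text
side blue 96 [ 0.5623 -0.1179]
side lids 882 [ 0.5549 -0.0743]
side org 352 [ 0.48   -0.0259]
blue angle -83.4 r 0.0412
org angle 146.6 r 0.0928
```

Request:
jog_arm:
  motion:
    - [0, 0, 0.15, 0, -1]
    - [0, 0, 0.3, 0, -1]
    - [0, 0, 0.3, 0, -1]
    - [0.08, -0.12, 0.3, 0, -1]
    - [0.16, -0.24, 0.3, 0, -1]
    - [0.235, -0.36, 0.3, 0, -1]
    - [0.235, -0.36, 0.3, 0, -1]
    - [0.235, -0.36, 0.15, 0, -1]
    - [0.235, -0.36, 0, 0, -1]
    - [0.235, -0.36, 0, 0, -1]

```text
clock: 5.82
eef_pos: [0.5096, -0.141, 0.0331]
tool_rot: [-3.013, -0.863, 0.013]
contact_force: [-1.5, 0.4, -0.7]
opening: -0.0004
gripper_force: 0.0
```

Run:
```python
from h import *
wheel("side",(.5575,-.077));wheel("top",(.5575,-.077))
```

```text
side blue 96 [ 0.5623 -0.1179]
side lids 834 [ 0.5549 -0.074 ]
side org 348 [ 0.4801 -0.0258]
blue angle -83.4 r 0.0412
org angle 146.5 r 0.0928
top blue 108 [ 0.5635 -0.1214]
top lids 457 [ 0.5545 -0.0814]
top org 148 [ 0.4932 -0.0375]
blue angle -82.3 r 0.0448
org angle 148.4 r 0.0755
```

Request:
jog_arm:
  motion:
    - [-0.02, 0.014, 0, 0, -1]
    - [-0.038, 0.027, 0, 0, -1]
    - [-0.056, 0.042, 0, 0, -1]
    - [-0.073, 0.057, 0, 0, -1]
    - [-0.09, 0.073, 0, 0, -1]
    - [-0.106, 0.09, 0, 0, -1]
    - [-0.121, 0.108, 0, 0, -1]
    - [-0.136, 0.126, 0, 0, -1]
    - [-0.149, 0.145, 0, 0, -1]
    - [-0.162, 0.164, 0, 0, -1]

```text
clock: 6.75
eef_pos: [0.4901, -0.1187, 0.038]
tool_rot: [3.019, 0.865, 0.001]
contact_force: [1.7, -2.0, 0.3]
opening: -0.0004
gripper_force: 0.8
```

Request:
jog_arm:
  motion:
    - [-0.012, 0.02, 0, 0, -1]
    - [-0.023, 0.041, 0, 0, -1]
    - [-0.033, 0.062, 0, 0, -1]
    - [-0.042, 0.083, 0, 0, -1]
    - [-0.05, 0.105, 0, 0, -1]
    - [-0.058, 0.127, 0, 0, -1]
    - [-0.064, 0.15, 0, 0, -1]
    - [-0.069, 0.172, 0, 0, -1]
    - [-0.073, 0.195, 0, 0, -1]

```text
clock: 7.5
eef_pos: [0.4778, -0.0885, 0.0373]
tool_rot: [-3.018, -0.865, 0.003]
contact_force: [-0.4, 0.6, -0.5]
opening: 0.0001
gripper_force: 0.0
```

Run:
```python
from h import *
wheel("side",(.5575,-.077));print(r.sense()["eef_pos"],r.sense()["contact_force"])
```

```text
side blue 104 [ 0.5306 -0.11  ]
side lids 879 [ 0.5542 -0.074 ]
side org 353 [ 0.4802 -0.026 ]
blue angle -129.2 r 0.0426
org angle 146.6 r 0.0926
[ 0.47772636 -0.08801205  0.03725062] [ 0.04334916  1.31874571 -0.27968836]
```

Second click done. Now the third, the same way.

Request:
jog_arm:
  motion:
    - [0, 0, 0.15, 0, -1]
    - [0, 0, 0.3, 0, -1]
    - [0, 0, 0.3, 0, -1]
    - [0.08, -0.12, 0.3, 0, -1]
    - [0.16, -0.24, 0.3, 0, -1]
    - [0.235, -0.36, 0.3, 0, -1]
    - [0.235, -0.36, 0.3, 0, -1]
    - [0.235, -0.36, 0.15, 0, -1]
    - [0.235, -0.36, 0, 0, -1]
    - [0.235, -0.36, 0, 0, -1]

```text
clock: 8.38
eef_pos: [0.5096, -0.1412, 0.0331]
tool_rot: [-3.013, -0.863, 0.012]
contact_force: [-1.6, 0.6, -1.5]
opening: 0.0002
gripper_force: 0.0
```

Request:
jog_arm:
  motion:
    - [-0.02, 0.014, 0, 0, -1]
    - [-0.038, 0.027, 0, 0, -1]
    - [-0.056, 0.042, 0, 0, -1]
    - [-0.073, 0.057, 0, 0, -1]
    - [-0.09, 0.073, 0, 0, -1]
    - [-0.106, 0.09, 0, 0, -1]
    - [-0.121, 0.108, 0, 0, -1]
    - [-0.136, 0.126, 0, 0, -1]
    - [-0.149, 0.145, 0, 0, -1]
    - [-0.162, 0.164, 0, 0, -1]

```text
clock: 9.22
eef_pos: [0.4902, -0.1189, 0.0381]
tool_rot: [3.019, 0.865, 0.002]
contact_force: [1.1, -1.5, -0.1]
opening: -0.0
gripper_force: 0.8
```

Request:
jog_arm:
  motion:
    - [-0.012, 0.02, 0, 0, -1]
    - [-0.023, 0.041, 0, 0, -1]
    - [-0.033, 0.062, 0, 0, -1]
    - [-0.042, 0.083, 0, 0, -1]
    - [-0.05, 0.105, 0, 0, -1]
    - [-0.058, 0.127, 0, 0, -1]
    - [-0.064, 0.15, 0, 0, -1]
    - [-0.069, 0.172, 0, 0, -1]
    - [-0.073, 0.195, 0, 0, -1]

```text
clock: 9.97
eef_pos: [0.4778, -0.0886, 0.0372]
tool_rot: [-3.018, -0.865, 0.003]
contact_force: [1.1, 0.6, -0.1]
opening: 0.0002
gripper_force: 0.0
```

Request:
jog_arm:
  motion:
    - [0, 0, 0.15, 0, -1]
    - [0, 0, 0.3, 0, -1]
    - [0, 0, 0.3, 0, -1]
    - [0.08, -0.12, 0.3, 0, -1]
    - [0.16, -0.24, 0.3, 0, -1]
    - [0.235, -0.36, 0.3, 0, -1]
    - [0.235, -0.36, 0.3, 0, -1]

```text
clock: 10.55
eef_pos: [0.5162, -0.1464, 0.0829]
tool_rot: [3.018, 0.862, 0.003]
contact_force: [0.4, -1.3, 0.7]
opening: 0.0001
gripper_force: 0.0
```

Run:
```python
from h import *
wheel("side",(.5575,-.077));wheel("top",(.5575,-.077));print(r.sense()["eef_pos"],r.sense()["contact_force"])
p=eyes.snapshot("side"); cv2.imwrite("pics/s3.png",cv2.resize(cv2.cvtColor(p["image"],cv2.COLOR_RGB2BGR)[100:270,200:420],None,fx=3,fy=3))
```

```text
side blue 111 [ 0.5142 -0.0828]
side lids 820 [ 0.5535 -0.0735]
side org 339 [ 0.4797 -0.0258]
blue angle -172.4 r 0.0437
org angle 146.7 r 0.0931
top blue 111 [ 0.5148 -0.0858]
top lids 472 [ 0.5472 -0.0769]
top org 150 [ 0.4933 -0.0378]
blue angle -168.4 r 0.0436
org angle 148.6 r 0.0752
[ 0.5135996  -0.1434495   0.08199399] [-0.36046781 -0.06552906 -0.69100518]
```

View pics/s3.png

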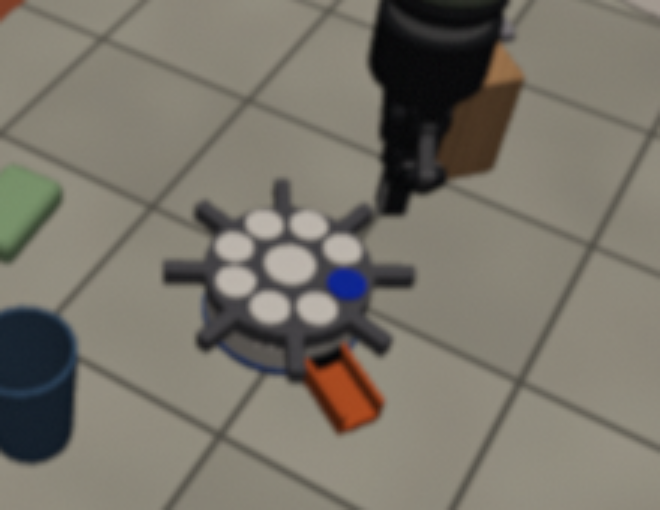

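The picture shows the blue lid at (348, 284), one position short of the spout mouth at about (325, 355), with the finger clear at (392, 210). One more click is needed, and I'll make it the same way.

Request:
jog_arm:
  motion:
    - [0, 0, -0.15, 0, -1]
    - [0, 0, -0.3, 0, -1]
    - [0, 0, -0.3, 0, -1]

```text
clock: 10.95
eef_pos: [0.5093, -0.1406, 0.0333]
tool_rot: [-3.013, -0.865, 0.013]
contact_force: [-2.1, 0.8, -0.8]
opening: -0.0004
gripper_force: 0.0
```

Request:
jog_arm:
  motion:
    - [-0.02, 0.014, 0, 0, -1]
    - [-0.038, 0.027, 0, 0, -1]
    - [-0.056, 0.042, 0, 0, -1]
    - [-0.073, 0.057, 0, 0, -1]
    - [-0.09, 0.073, 0, 0, -1]
    - [-0.106, 0.09, 0, 0, -1]
    - [-0.121, 0.108, 0, 0, -1]
    - [-0.136, 0.126, 0, 0, -1]
    - [-0.149, 0.145, 0, 0, -1]
    - [-0.162, 0.164, 0, 0, -1]

```text
clock: 11.78
eef_pos: [0.4901, -0.119, 0.038]
tool_rot: [3.019, 0.865, 0.001]
contact_force: [0.9, -0.6, -1.1]
opening: -0.0005
gripper_force: 0.8
```

Request:
jog_arm:
  motion:
    - [-0.012, 0.02, 0, 0, -1]
    - [-0.023, 0.041, 0, 0, -1]
    - [-0.033, 0.062, 0, 0, -1]
    - [-0.042, 0.083, 0, 0, -1]
    - [-0.05, 0.105, 0, 0, -1]
    - [-0.058, 0.127, 0, 0, -1]
    - [-0.064, 0.15, 0, 0, -1]
    - [-0.069, 0.172, 0, 0, -1]
    - [-0.073, 0.195, 0, 0, -1]

```text
clock: 12.53
eef_pos: [0.4778, -0.0888, 0.0373]
tool_rot: [-3.018, -0.865, 0.003]
contact_force: [-0.1, -0.0, -0.2]
opening: -0.0002
gripper_force: 0.0
```

Run:
```python
from h import *
wheel("side",(.5575,-.077));print(r.sense()["eef_pos"],r.sense()["contact_force"])
```

```text
side blue 120 [ 0.5217 -0.051 ]
side lids 889 [ 0.5545 -0.073 ]
side org 349 [ 0.4798 -0.0259]
blue angle 144.1 r 0.0442
org angle 146.7 r 0.0929
[ 0.47770833 -0.08829071  0.03724162] [0.78644676 0.87328044 0.25051716]
```

Clicked. Now I'll lift clear, back away and check.

Request:
jog_arm:
  motion:
    - [0, 0, 0.1, 0, -1]
    - [0, 0, 0.25, 0, -1]
    - [0, 0, 0.45, 0, -1]
    - [0, 0, 0.65, 0, -1]
    - [-0.2, -0.2, 0.85, 0, -1]
    - [-0.4, -0.4, 0.9, 0, -1]
    - [-0.5, -0.6, 0.9, 0, -1]
    - [-0.5, -0.6, 0.9, 0, -1]
    - [-0.5, -0.6, 0.9, 0, -1]

```text
clock: 13.33
eef_pos: [0.403, -0.1813, 0.1732]
tool_rot: [3.022, 0.858, 0.001]
contact_force: [0.3, 0.1, 0.3]
opening: -0.0005
gripper_force: 0.0
```

Run:
```python
from h import *
look("top",None,(("soap_pump",0),("tumbler",0),("soap_bar",0)))
wheel("top",(.5575,-.077));wheel("side",(.5575,-.077))
p=eyes.snapshot("side"); cv2.imwrite("pics/s4.png",cv2.resize(cv2.cvtColor(p["image"],cv2.COLOR_RGB2BGR)[100:270,200:420],None,fx=3,fy=3))
```

```text
top soap_pump 0.8 [230. 380.] [ 0.523  -0.3158  0.    ]
top tumbler 0.61 [174. 206.] [0.6532 0.1172 0.    ]
top soap_bar 0.75 [124. 269.] [ 0.7826 -0.038   0.    ]
top blue 109 [ 0.5222 -0.0538]
top lids 109 [ 0.5222 -0.0537]
top org 148 [ 0.4931 -0.038 ]
blue angle 146.7 r 0.0423
org angle 148.8 r 0.0753
side blue 116 [ 0.5218 -0.0511]
side lids 803 [ 0.5535 -0.0723]
side org 335 [ 0.4797 -0.0258]
blue angle 144.1 r 0.0441
org angle 146.6 r 0.0932
```

View pics/s4.png

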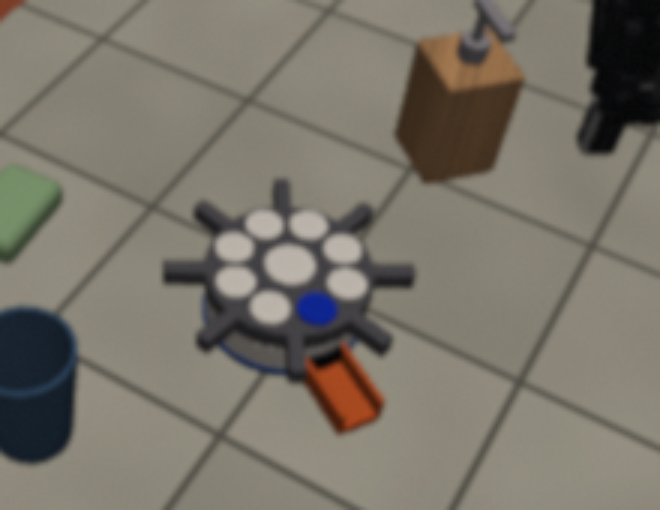

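The blue lid at (318, 309) stands at the spout mouth (325, 355). The arm is clear at the upper right, and the other things have not moved.

```bash
python3 -c "
from rig import job
print(job.hand_in())"
```

```text
the job is handed in; nothing more can be done
None
```

The blue lid now stands at the orange spout after four single clicks clockwise; the soap pump, tumbler and soap bar were not touched, the arm is clear, and the job is handed in (the hand-in returned no verdict).

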